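# Find the slack spring clip on the optical rail

### The arm

A 6-joint arm with a two-finger parallel gripper is mounted at the origin on the work surface. World frame = base frame: x ahead of the robot, y to its left, z up, the work surface at z = 0. Lengths are in m, angles in degrees, forces in N, time in s.
With the tool pointing down it reaches from about 0.35 to 0.875 m from the base axis. Payload 4.2 kg.
Tool frame: the origin (TCP) lies midway between the tips of the shut fingers; the grasp point (between the pads) lies 19 mm behind it; z points along the fingers, x is the direction in which the jaws open and shut, and the axes are right-handed (so a half turn about z gives the same grasp; the last joint's range is limited). The gripper opens to 87 mm and grips with 3 to 60 N. Pads are 19 mm wide; open, the fingers measure 117 mm over their backs; the gripper's body (75 mm by 190 mm) begins 51 mm behind the grasp point.
Start: joints at [-52.391, 22.042, 0.453, 0, -68.411, -14.817], TCP at [0.242, -0.576, 0.223] pointing down, gripper open.
Joint ranges: [-179.83, 179.83], [-69.29, 118.12], [-61.27, 80.66], [-181.25, 117.63], [-171.15, -9.14], [-177.46, 177.46]. Speed limits (degrees/s): [159.86, 159.86, 180, 180, 180, 180].

### API

Orientations are given as a 3x3 rotation matrix whose columns are the frame's x, y, z axes.
In Python, from station import sense, capture, finish_job, find_in gives the robot as it stands.
- The arm moves only by the shell command python3 -m creep 'ROWS'. ROWS is JSON, a list of rows, each a list of 7 numbers: the shift along the tool's x, y, z in mm, then the turn, a rotation vector about the tool's x, y, z in degrees, then the opening, from 0 (shut) to 1 (fully open). A call has exactly 10 rows; each row shifts and turns the commanded pose from where the row before left it, along the tool's axes as they then stand; what a row does not reach is not made up. A row lasts 1/8 s, in which the tool goes at most 62.5 mm and 10.7 degrees, less where a joint would pass 70% of its speed; a pose out of reach is approached as far as the arm can. A call with a gripper value outside its range is refused whole. The fingers move at their own pace and stop on an object; the grip force is fixed at half the most. Time passes only in rows, so rows that do not move let the fingers close, or fill a call up. It gives the time, the measured TCP pose, the force and the opening at its end, in the units of the state.
- sense(): the state, without advancing time (a new reading comes with each control period).
- capture(name): name is "scene" or "side" or "wrist"; returns a dict with "color" (400x640x3 uint8, blue, green, red), "vertical_fov" (degrees; the focal length in pixels is half the picture's height over the tangent of half this angle, whatever the lens; pixels are square), "cx", "cy" (the principal point, pixels), "R" (3x3) and "t" (3): a world point X has camera coordinates R X + t. Camera axes: x right, y down, z forward; pixel columns grow to the right and rows downward; lengths in m; the calibration is good to about 2 mm. A picture is of the moment at which its call begins. There is no depth.
- finish_job(): hands the job in, once; it reports no verdict.
Trained networks look in the newest picture that a camera, given by its name, has taken for a name from the list of things; names that differ only in an ending like _2 or _b are one class to them, and where a whole thing is asked for, a point or a joint stands for the part that bears it (a point fixed in the world has none). Each returns a list of dicts, best first, with "p" (0 to 1); they miss things now and then, are a little off and sometimes report something else, mostly with a low value. They report only what shows in the picture. A call takes as long as a camera call. They do not tell look-alikes from the thing itself.
- find_in(camera, name): "xy" ([column, row] in pixels, amid what is visible of it).
The state is a dict: "time_s": time; "joints": joint angles; "joint_velocities": joint speeds; "effort": joint torques, N m; "tcp_pos": TCP position; "ee_rot": TCP orientation; "wrist_force": force on the tool from outside, world axes, zero at the start; "moment": the same for the moment, N m; "gripper_width": opening from 0.0 (shut) to 1.0 (fully open).
Only numpy, scipy, OpenCV 4.12 (cv2) and the standard library are available. Lean on these libraries where they do the work, as an engineer would, in place of code of your own. Each camera call takes 0.05 s, during which the arm holds its last target. There are 200 camera calls.

### The job

One of the three spring-clip carriers on the optical rail has a leaf that has gone slack. Going along the rail from the robot's left to its right, press the free tip of each leaf down onto its seat for a moment to feel how stiff it is, with no more than 15 N on any leaf. Then lift the carrier with the slackest leaf off the rail and set it down gently, upright, in the repair tray; leave the other two carriers where they are on the rail and disturb nothing else.

Things in the scene. Friction and masses are not known exactly. Their poses are not given: they have to be found in the camera images.
- carrier_a: one of three spring-clip carriers that look alike: bare aluminium saddle astride the rail, not locked, lifts straight off, 0.2 to 0.33 kg. Origin: centre of the saddle plate's underside, on the rail's top; z up, y along the rail, x across it from leaf tip to clamp tower, away from the robot. Plate x -49..49, y -22..22, z 0..12 mm; skirts at both x ends hang to z -12 mm, 1 mm play each side of the rail
- carrier_b: like carrier_a. Off the rail a carrier stands upright on its two skirts, origin 12 mm above the floor it stands on
- carrier_c: like carrier_a
- tower_a (a point): point on carrier_a for gripping: centre of its clamp tower, at x 36, y 0, z 38 mm of the carrier. The tower is a plain block, 26 mm in x, 32 mm in y (grip across this), from the plate (z 12 mm) up to z 54 mm, two screw heads to z 57 mm; the plate juts 6 mm out on either side below; the leaf comes out of its face that looks to the robot
- seat_a (a point): the stop of carrier_a's leaf: middle of the top of the seat, a raised block with a 5 mm dark rubber pad, on the plate under the leaf's free tip, at x -36, y 0, z 24 mm of the carrier; block 18 mm in x, 26 mm in y. The resting leaf's top is 12 mm above it, the leaf's underside 10 mm
- tower_b (a point): like tower_a, on carrier_b
- seat_b (a point): like seat_a, on carrier_b
- tower_c (a point): like tower_a, on carrier_c
- seat_c (a point): like seat_a, on carrier_c
- leaf_a: spring-steel leaf of carrier_a, clamped in the tower: 66 mm free, 16 mm wide, 2 mm thick. Origin: middle of the top of its free tip end (x -43, y 0, z 36 mm of the carrier at rest); its x runs along the leaf to the clamp. Pressed 7 mm in from the tip end (over point seat), that place sinks about 9 mm, then the tip end meets the seat's pad, which yields only about 1 mm per 7 N. It springs back when let go
- leaf_b: like leaf_a, on carrier_b. The force grows evenly with the sinking: pressed 7 mm in from the tip end, a sound leaf takes 4.5 to 6.5 N just before the stop, a slack one half of that or less
- leaf_c: like leaf_a, on carrier_c; which of the three is slack cannot be seen: apart from its lower stiffness the slack leaf has only taken a set of 0.2 mm, its tip resting 35.8 mm instead of 36.0 mm over the carrier's origin
- rail: the wide flat aluminium optical rail, fixed: 380 mm long, 80 mm wide, top face 24 mm above the table; its y runs along it, towards the robot's left within 0.25 rad. The three carriers stand on it about 120 mm apart (100 to 140 mm), at about y = +120, 0 and -120 mm of the rail. Origin: centre of its underside, on the table.
- tray: the repair tray, fixed, open on top: grey plastic, outside 190 mm (x) by 150 mm (y) by 30 mm high, walls and floor 4 mm thick. It stands to the left or to the right of the rail. Origin: centre of its underside, on the table.
- cube_stage: bystander: a beam-splitter cube on a black round platform, on a 90 mm square foot, 66 mm high, loose, 0.75 kg. Stands on the side of the rail where the tray is not. Origin: centre of its underside.
- blower: bystander: rubber air blower bulb, standing nozzle up, 76 mm wide, 134 mm high. Origin: centre of its underside.
- screwdriver: bystander: screwdriver with an orange handle, 190 mm long, lying on the table beyond the rail. Origin: under its middle.
Things that resemble listed ones, but are neither listed nor needed, are in the scene too. What is shaped like the carrier_b but orange or yellow is not meant.

How it is judged:
By the outcome, as a careful person would: the job done as asked, in the order asked, and still so for the second after the job is handed in, with the robot touching nothing.
It also fails if it takes over 67 s, if anything falls off the work surface, if the arm or the gripper's body presses on something with over 40 N, if the wrist force passes 120 N, or if a joint passes its speed limit or range.

## Working session

There is one attempt and no reset: what is moved stays moved. The work goes in short steps, Python scripts to look and compute and a shell command to move; the robot and the scene stay as the last step left them, time stands still between calls to the robot, and variables do not carry over. Pictures are saved under pics/ and viewed, about 8 in all and at most 12, crops included, and the job is handed in when it is done.

```bash
ls; mkdir -p pics
cat > h.py <<'E'
import numpy as np, cv2
from station import sense, capture, find_in
def K(c):
    f=200/np.tan(np.radians(c["vertical_fov"]/2)); return f
def ray(c,px):
    f=K(c); d=np.array([(px[0]-c["cx"])/f,(px[1]-c["cy"])/f,1.]); R=np.array(c["R"]); t=np.array(c["t"])
    return -R.T@t, R.T@d
def onz(c,px,z):
    o,d=ray(c,px); return o+d*(z-o[2])/d[2]
def proj(c,X):
    p=np.array(c["R"])@np.array(X)+np.array(c["t"]); return np.array([c["cx"],c["cy"]])+K(c)*p[:2]/p[2]
E
python3 - <<'E'
from h import *
s=sense(); print({k:np.round(v,3).tolist() for k,v in s.items()})
for n in ["scene","side"]:
    c=capture(n); cv2.imwrite(f"pics/{n}0.png",c["color"]); print(n,c["vertical_fov"],c["cx"],c["cy"],np.round(-np.array(c["R"]).T@c["t"],3))
    for k,z in [("tower_a",.062),("seat_a",.048),("leaf_a",.06),("tray",.02),("rail",.024),("carrier_a",.04),("cube_stage",.03),("blower",.06),("screwdriver",.01)]:
        for r in find_in(n,k)[:4]: print(k,np.round(r["xy"]),round(r["p"],2),np.round(onz(c,r["xy"],z),3))
E
```

```text
pics
{'time_s': 0.0, 'joints': [-52.392, 22.092, 0.38, -0.029, -68.411, -14.816], 'joint_velocities': [0.006, 0.077, -0.0, 0.041, -0.093, -0.007], 'effort': [0.0, -39.066, 18.741, 4.22, 0.011, -0.0], 'tcp_pos': [0.242, -0.576, 0.221], 'ee_rot': [[-0.387, 0.922, -0.001], [0.922, 0.387, 0.002], [0.002, -0.0, -1.0]], 'wrist_force': [-0.729, 0.52, -0.345], 'moment': [0.007, -0.036, 0.008], 'gripper_width': 0.999}
scene 43.2013363155024 316.55065142188835 200.56230703815808 [ 1.357 -0.159  1.277]
tower_a [373. 252.] 0.93 [0.784 0.111 0.062]
tower_a [337. 157.] 0.92 [0.45  0.088 0.062]
tower_a [288. 217.] 0.75 [ 0.631 -0.091  0.062]
tower_a [290. 165.] 0.64 [ 0.454 -0.057  0.062]
seat_a [332. 157.] 0.88 [0.44  0.077 0.048]
seat_a [374. 254.] 0.88 [0.785 0.116 0.048]
seat_a [366. 194.] 0.81 [0.592 0.143 0.048]
seat_a [289. 215.] 0.8 [ 0.616 -0.089  0.048]
leaf_a [291. 163.] 0.67 [ 0.444 -0.05   0.06 ]
leaf_a [324. 191.] 0.6 [0.565 0.026 0.06 ]
leaf_a [340. 148.] 0.51 [0.417 0.106 0.06 ]
leaf_a [376. 250.] 0.49 [0.778 0.121 0.06 ]
tray [181. 199.] 0.81 [ 0.478 -0.389  0.02 ]
rail [316. 214.]
[... 884 characters left out ...]
.045  0.06 ]
leaf_a [244. 195.] 0.64 [0.762 0.097 0.06 ]
leaf_a [330. 186.] 0.44 [ 0.586 -0.086  0.06 ]
leaf_a [313. 211.] 0.44 [0.568 0.021 0.06 ]
tray [416. 157.] 0.9 [ 0.461 -0.405  0.02 ]
tray [281. 245.] 0.2 [0.58  0.145 0.02 ]
rail [297. 232.] 0.65 [0.572 0.086 0.024]
carrier_a [327. 189.] 0.97 [ 0.596 -0.087  0.04 ]
carrier_a [341. 263.] 0.95 [0.411 0.1   0.04 ]
carrier_a [305. 214.] 0.9 [0.586 0.031 0.04 ]
carrier_a [240. 208.] 0.88 [0.75  0.129 0.04 ]
cube_stage [234. 329.] 0.62 [0.504 0.395 0.03 ]
cube_stage [304. 217.] 0.34 [0.589 0.037 0.03 ]
blower [197. 262.] 0.92 [0.693 0.335 0.06 ]
blower [307. 213.] 0.59 [0.575 0.037 0.06 ]
screwdriver [263. 182.] 0.55 [ 0.792 -0.008  0.01 ]
```

Run:
```python
import cv2
a=cv2.imread("pics/scene0.png")[110:310,140:500]; cv2.imwrite("pics/scene0c.png",cv2.resize(a,None,fx=2.2,fy=2.2,interpolation=2))
a=cv2.imread("pics/side0.png")[120:370,160:480]; cv2.imwrite("pics/side0c.png",cv2.resize(a,None,fx=2.4,fy=2.4,interpolation=2))
```

```text
(no output)
```

View pics/scene0c.png

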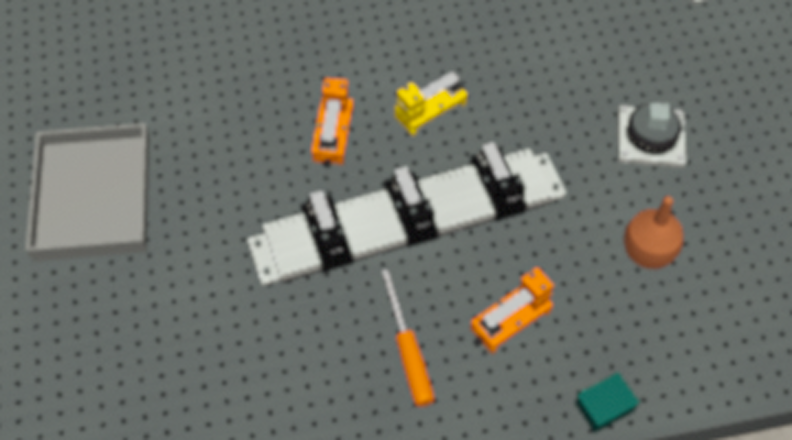

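View pics/side0c.png

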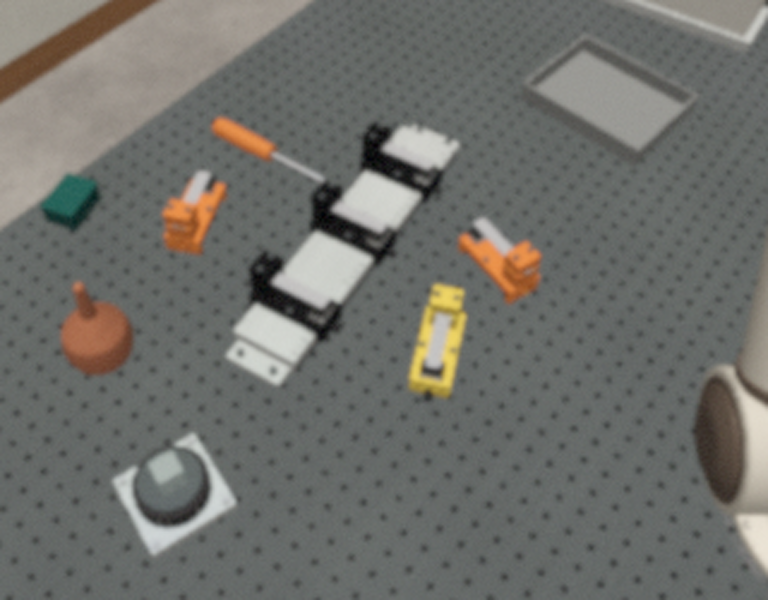

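Run:
```python
from h import *
c=capture("scene"); d=capture("side")
P=lambda u,v:(u/2.2+140,v/2.2+110); Q=lambda u,v:(u/2.4+160,v/2.4+120)
pr=lambda n,*x:print(n,np.round(x,3).tolist())
for n,z,pts in [("railcorners",.024,[(248,237),(268,283),(548,150),(566,192)]),("leaftips",.06,[(318,195),(402,170),(489,146)]),("tower top",.08,[(335,248),(422,225),(509,198)]),("tray top",.03,[(36,132),(145,124),(144,252),(28,250)]),("traced floor",.004,[(90,190)])]:
    for p in pts: pr(n,onz(c,P(*p),z))
for n,z,pts in [("S railcorners",.024,[(228,352),(280,384),(459,146)]),("S tray top",.03,[(585,38),(695,98),(640,156),(525,88)])]:
    for p in pts: pr(n,onz(d,Q(*p),z))
```

```text
railcorners [[0.589, -0.191, 0.024]]
railcorners [[0.662, -0.175, 0.024]]
railcorners [[0.534, 0.233, 0.024]]
railcorners [[0.606, 0.238, 0.024]]
leaftips [[0.567, -0.092, 0.06]]
leaftips [[0.55, 0.024, 0.06]]
leaftips [[0.536, 0.146, 0.06]]
tower top [[0.661, -0.085, 0.08]]
tower top [[0.65, 0.028, 0.08]]
tower top [[0.633, 0.146, 0.08]]
tray top [[0.365, -0.456, 0.03]]
tray top [[0.382, -0.306, 0.03]]
tray top [[0.588, -0.325, 0.03]]
tray top [[0.555, -0.472, 0.03]]
traced floor [[0.459, -0.393, 0.004]]
S railcorners [[0.586, 0.241, 0.024]]
S railcorners [[0.515, 0.235, 0.024]]
S railcorners [[0.567, -0.175, 0.024]]
S tray top [[0.544, -0.469, 0.03]]
S tray top [[0.361, -0.448, 0.03]]
S tray top [[0.369, -0.3, 0.03]]
S tray top [[0.556, -0.32, 0.03]]
```

```bash
python3 -m creep '[[40,47,-6,0,0,0,0],[40,47,-6,0,0,0,0],[40,47,-6,0,0,0,0],[40,47,-6,0,0,0,0],[40,47,-6,0,0,0,0],[40,47,-6,0,0,0,0],[40,47,-6,0,0,5,0],[36,50,-6,0,0,5,0],[32,53,-6,0,0,5.5,0],[0,0,0,0,0,0,0]]'
python3 - <<'E'
from h import *
s=sense(); print(s["time_s"],np.round(s["tcp_pos"],4),np.round(s["ee_rot"],3).tolist(),np.round(s["wrist_force"],2),s["gripper_width"])
c=capture("wrist"); cv2.imwrite("pics/w1.png",c["color"]); print(np.round(-np.array(c["R"]).T@c["t"],3),c["vertical_fov"])
for k,z in [("tower_a",.062),("seat_a",.048),("leaf_a",.06),("carrier_a",.04)]:
    for r in find_in("wrist",k)[:5]: print(k,np.round(r["xy"]),round(r["p"],2),np.round(onz(c,r["xy"],z),3))
E
```

```text
time_s: 2.35
tcp_pos: [0.5207, -0.0953, 0.2764]
ee_rot: [[-0.131, 0.991, 0.001], [0.991, 0.131, 0.0], [-0.0, 0.001, -1.0]]
wrist_force: [-1.2, -0.2, 0.3]
gripper_width: 0.015
2.35 [ 0.5207 -0.0953  0.2764] [[-0.131, 0.991, 0.001], [0.991, 0.131, 0.0], [-0.0, 0.001, -1.0]] [-1.17 -0.21  0.31] 0.014949877846558105
[ 0.447 -0.106  0.439] 62.9283258009663
tower_a [402. 213.] 0.85 [0.55  0.008 0.062]
tower_a [500. 232.] 0.8 [0.558 0.131 0.062]
tower_a [482. 105.] 0.78 [0.415 0.07  0.062]
tower_a [364.  98.] 0.74 [ 0.426 -0.06   0.062]
tower_a [317. 215.] 0.69 [ 0.566 -0.094  0.062]
seat_a [366. 102.] 0.92 [ 0.428 -0.055  0.048]
seat_a [482. 104.] 0.91 [0.414 0.077 0.048]
seat_a [403. 217.] 0.89 [0.559 0.014 0.048]
seat_a [498. 236.] 0.74 [0.568 0.139 0.048]
seat_a [313. 214.] 0.65 [ 0.569 -0.099  0.048]
leaf_a [505. 101.] 0.82 [0.407 0.096 0.06 ]
leaf_a [364. 109.] 0.65 [ 0.437 -0.057  0.06 ]
leaf_a [410. 222.] 0.59 [0.561 0.02  0.06 ]
carrier_a [361.  98.] 0.84 [ 0.424 -0.061  0.04 ]
carrier_a [501. 230.] 0.82 [0.561 0.146 0.04 ]
carrier_a [318. 213.] 0.71 [ 0.57  -0.092  0.04 ]
carrier_a [402. 216.] 0.61 [0.559 0.015 0.04 ]
carrier_a [482. 105.] 0.56 [0.414 0.081 0.04 ]
```

View pics/w1.png

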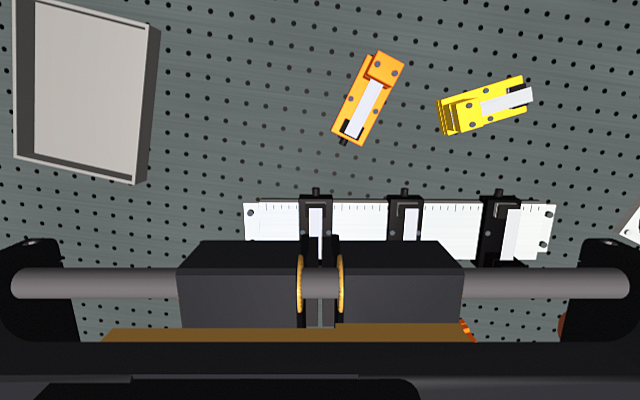

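Run:
```python
import cv2
a=cv2.imread("pics/w1.png")[182:270,295:560]; cv2.imwrite("pics/w1c.png",cv2.resize(a,None,fx=3,fy=3,interpolation=2))
```

```text
(no output)
```

View pics/w1c.png

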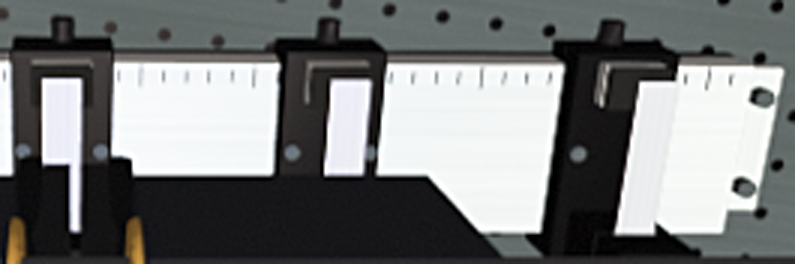

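Run:
```python
from h import *
c=capture("wrist"); s=sense(); T=np.array(s["tcp_pos"])
P=lambda u,v:(u/3+295,v/3+182)
tips=[onz(c,P(*p),.06) for p in [(657,81),(351,79),(61,78)]]
for t in tips: print(np.round(t,4))
pl=[onz(c,P(*p),.036) for p in [(552,57),(680,53),(278,54),(386,53),(12,51),(113,51)]]
for t in pl: print("plate",np.round(t,4))
d=tips[0]-tips[2]; print(np.degrees(np.arctan2(-d[0],d[1])))
```

```text
[0.5252 0.1378 0.06  ]
[0.54   0.0153 0.06  ]
[ 0.5544 -0.1005  0.06  ]
plate [0.5256 0.1061 0.036 ]
plate [0.517  0.1596 0.036 ]
plate [ 0.5391 -0.0098  0.036 ]
plate [0.5329 0.0357 0.036 ]
plate [ 0.5521 -0.1221  0.036 ]
plate [ 0.5467 -0.0795  0.036 ]
6.980286544079327
```

```bash
python3 -m creep '[[38.4,6.1,31,0,0,0,0],[38.4,6.1,31,0,0,0,0],[38.4,6.1,31,0,0,0,0],[38.4,6.1,31,0,0,0,0],[38.4,6.1,31,0,0,0,0],[38.4,6.1,31,0,0,0,0],[0,0,0,0,0,0,0],[0,0,0,0,0,0,0],[0,0,0,0,0,0,0],[0,0,0,0,0,0,0]]'
python3 - <<'E'
from h import *
s=sense(); T=s["tcp_pos"]
c=capture("wrist"); a=c["color"]; print(proj(c,T),proj(c,[.5252,.1378,.06]))
a=a[120:400,170:470]
d=capture("side"); print(proj(d,T),proj(d,[.5252,.1378,.06])); 
p=proj(d,T).astype(int); b=d["color"][p[1]-60:p[1]+60,p[0]-60:p[0]+60]
cv2.imwrite("pics/w2.png",np.hstack([cv2.resize(a,(420,392)),cv2.resize(b,(380,392),interpolation=2)])); print(p)
E
```

```text
time_s: 3.9
tcp_pos: [0.5257, 0.1343, 0.0916]
ee_rot: [[-0.125, 0.992, 0.002], [0.992, 0.125, 0.001], [0.001, 0.002, -1.0]]
wrist_force: [-0.2, 0.1, -0.3]
gripper_width: 0.005
[321.61254897 255.47203036] [326.81455064 234.35704796]
[298.20719214 236.81834476] [297.8012231  244.96384074]
[298 236]
```

View pics/w2.png

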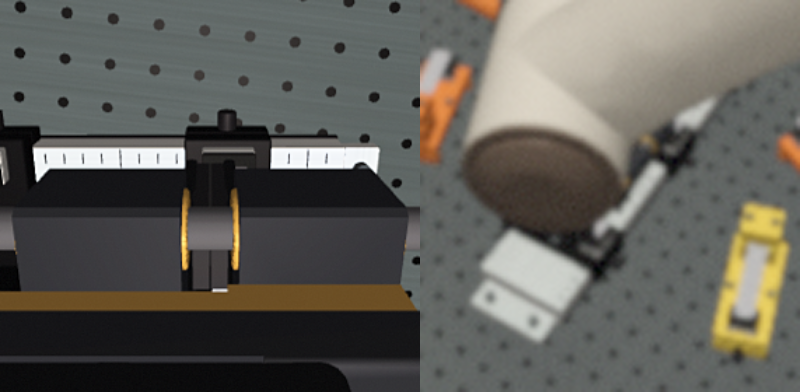

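Run:
```python
from h import *
s=sense(); T=np.array(s["tcp_pos"]); E=np.array(s["ee_rot"])
c=capture("wrist"); f=lambda X:np.round((proj(c,X)-[290,190])*8).tolist()
a=c["color"][190:260,290:385]; cv2.imwrite("pics/w3.png",cv2.resize(a,None,fx=8,fy=8,interpolation=cv2.INTER_CUBIC))
print("TCP",f(T),"front",f(T+E@[0,-.0095,0]), f(T+E@[.015,-.0095,0]),f(T+E@[-.015,-.0095,0]),"tip",f([.5252,.1378,.06]))
u=np.array([.991,.13,0]);v=np.array([-.13,.991,0]); o=np.array([.5252,.1378,.06])
for n,X in [("plateL",o-.006*u-.022*v-[0,0,.024]),("plateR",o-.006*u+.022*v-[0,0,.024]),("seatL",o-.002*u-.013*v-[0,0,.012]),("seatR",o-.002*u+.013*v-[0,0,.012]),("leafR",o+.008*v),("leafL",o-.008*v)]: print(n,f(X))
```

```text
TCP [253.0, 524.0] front [253.0, 392.0] [479.0, 392.0] [27.0, 392.0] tip [291.0, 358.0]
plateL [33.0, 195.0]
plateR [538.0, 194.0]
seatL [132.0, 284.0]
seatR [445.0, 283.0]
leafR [393.0, 358.0]
leafL [190.0, 359.0]
```

View pics/w3.png

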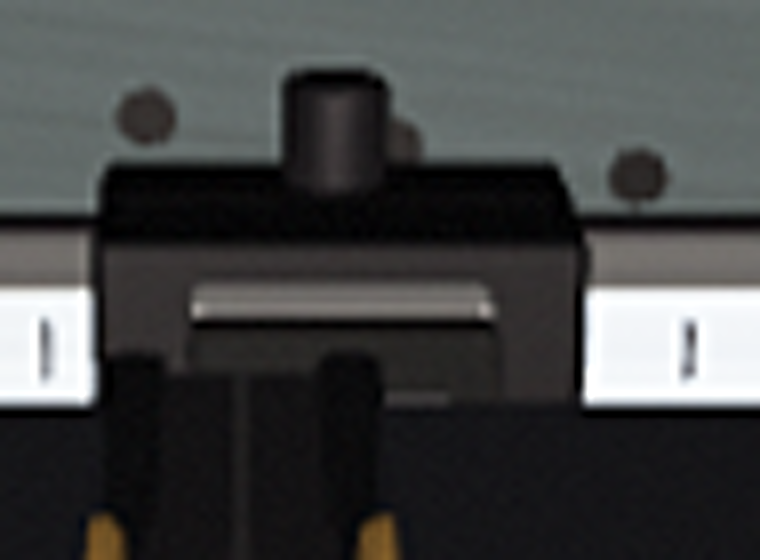

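```bash
python3 -m creep '[[4.5,2.75,0,0,0,0,0],[4.5,2.75,0,0,0,0,0],[0,0,7,0,0,0,0],[0,0,7,0,0,0,0],[0,0,7,0,0,0,0],[0,0,6,0,0,0,0],[0,0,0,0,0,0,0],[0,0,0,0,0,0,0],[0,0,0,0,0,0,0],[0,0,0,0,0,0,0]]'
python3 - <<'E'
from h import *
for i in range(4):
    s=sense(); print(np.round(s["tcp_pos"],4),np.round(s["wrist_force"],2)); c=capture("wrist")
s=sense(); f=lambda X:np.round((proj(c,X)-[290,190])*8).tolist()
cv2.imwrite("pics/w4.png",cv2.resize(c["color"][170:270,260:400],None,fx=5,fy=5,interpolation=2))
E
```

```text
time_s: 5.3
tcp_pos: [0.5297, 0.1448, 0.0638]
ee_rot: [[-0.127, 0.992, 0.0], [0.992, 0.127, 0.0], [0.0, 0.001, -1.0]]
wrist_force: [0.5, 0.8, -0.4]
gripper_width: 0.008
[0.5297 0.1448 0.0638] [ 0.49  0.81 -0.43]
[0.5296 0.1448 0.0638] [-0.08 -0.46 -0.04]
[0.5296 0.1448 0.0637] [ 0.64 -0.31  0.13]
[0.5296 0.1447 0.0637] [ 0.96 -0.03  0.67]
```

View pics/w4.png

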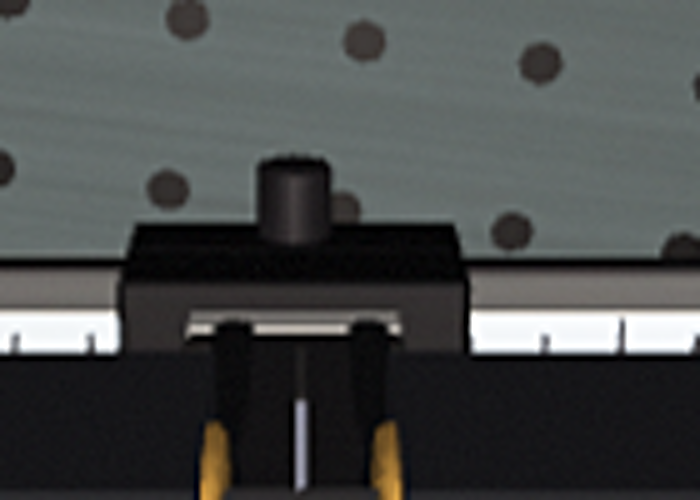

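Run:
```python
from h import *
c=capture("wrist"); s=sense(); T=np.array(s["tcp_pos"]); E=np.array(s["ee_rot"])
P=lambda u,v:(u/5+260,v/5+170)
for n,p,z in [("platefront",(294,283),.036),("seatfront",(294,329),.048),("finger",(300,348),T[2]),("fouter",(235,322),T[2]),("leaf gap",(301,400),.06)]:
    print(n,np.round((onz(c,P(*p),z)-T)@E*1000,1), np.round(onz(c,P(*p),z),4))
```

```text
platefront [-1.6 -6.7 27.6] [0.5232 0.1423 0.036 ]
seatfront [-1.6 -5.3 15.6] [0.5246 0.1425 0.048 ]
finger [-0.9 -9.1 -0. ] [0.5206 0.1427 0.0636]
fouter [ -7.8 -12.1  -0. ] [0.5186 0.1355 0.0636]
leaf gap [-0.8 -1.6  3.6] [0.5281 0.1438 0.06  ]
```

```bash
python3 -m creep '[[0,0,1.5,0,0,0,0],[0,0,1.5,0,0,0,0],[0,0,1.5,0,0,0,0],[0,0,1.5,0,0,0,0],[0,0,1.5,0,0,0,0],[0,0,1.2,0,0,0,0],[0,0,0,0,0,0,0],[0,0,0,0,0,0,0],[0,0,0,0,0,0,0],[0,0,0,0,0,0,0]]'
cat > f.py <<'E'
from h import *
F=[];Z=[]
for i in range(5):
    s=sense(); F.append(s["wrist_force"]); Z.append(s["tcp_pos"][2]); capture("wrist") if i<4 else 0
print("F",np.round(np.mean(F,0),2),"sd",np.round(np.std(F,0)[2],2),"z",round(np.mean(Z)*1000,2),"t",s["time_s"])
E
python3 f.py
```

```text
time_s: 6.8
tcp_pos: [0.5297, 0.1448, 0.055]
ee_rot: [[-0.127, 0.992, 0.0], [0.992, 0.127, 0.0], [0.0, 0.0, -1.0]]
wrist_force: [1.0, -0.2, 1.2]
gripper_width: 0.003
F [ 0.23 -0.07  1.22] sd 0.38 z 54.94 t 7.0
```

```bash
python3 -m creep '[[0,0,0.8,0,0,0,0],[0,0,0.8,0,0,0,0],[0,0,0.9,0,0,0,0],[0,0,0,0,0,0,0],[0,0,0,0,0,0,0],[0,0,0,0,0,0,0],[0,0,0,0,0,0,0],[0,0,0,0,0,0,0],[0,0,0,0,0,0,0],[0,0,0,0,0,0,0]]';python3 f.py
```

```text
time_s: 8.25
tcp_pos: [0.5297, 0.1448, 0.0524]
ee_rot: [[-0.127, 0.992, 0.0], [0.992, 0.127, 0.0], [0.0, 0.0, -1.0]]
wrist_force: [2.4, 0.5, 2.0]
gripper_width: 0.007
F [1.56 0.06 2.5 ] sd 0.65 z 52.38 t 8.45
```

```bash
python3 -m creep '[[0,0,0.6,0,0,0,0],[0,0,0.6,0,0,0,0],[0,0,0,0,0,0,0],[0,0,0,0,0,0,0],[0,0,0,0,0,0,0],[0,0,0,0,0,0,0],[0,0,0,0,0,0,0],[0,0,0,0,0,0,0],[0,0,0,0,0,0,0],[0,0,0,0,0,0,0]]';python3 f.py
```

```text
time_s: 9.7
tcp_pos: [0.5296, 0.1448, 0.0512]
ee_rot: [[-0.127, 0.992, 0.0], [0.992, 0.127, 0.0], [0.0, 0.0, -1.0]]
wrist_force: [2.0, 0.3, 3.0]
gripper_width: 0.005
F [1.68 0.43 3.53] sd 0.47 z 51.16 t 9.9
```

```bash
python3 -m creep '[[0,0,0.5,0,0,0,0],[0,0,0.5,0,0,0,0],[0,0,0,0,0,0,0],[0,0,0,0,0,0,0],[0,0,0,0,0,0,0],[0,0,0,0,0,0,0],[0,0,0,0,0,0,0],[0,0,0,0,0,0,0],[0,0,0,0,0,0,0],[0,0,0,0,0,0,0]]';python3 f.py
```

```text
time_s: 11.15
tcp_pos: [0.5296, 0.1448, 0.0502]
ee_rot: [[-0.127, 0.992, 0.0], [0.992, 0.127, 0.0], [0.0, 0.0, -1.0]]
wrist_force: [2.4, 0.1, 5.8]
gripper_width: -0.001
F [1.97 0.27 4.38] sd 0.76 z 50.17 t 11.35
```

```bash
python3 -m creep '[[0,0,0.5,0,0,0,0],[0,0,0.5,0,0,0,0],[0,0,0,0,0,0,0],[0,0,0,0,0,0,0],[0,0,0,0,0,0,0],[0,0,0,0,0,0,0],[0,0,0,0,0,0,0],[0,0,0,0,0,0,0],[0,0,0,0,0,0,0],[0,0,0,0,0,0,0]]';python3 f.py
```

```text
time_s: 12.6
tcp_pos: [0.5297, 0.1448, 0.0493]
ee_rot: [[-0.127, 0.992, 0.0], [0.992, 0.127, 0.0], [0.0, 0.0, -1.0]]
wrist_force: [2.2, 0.6, 5.8]
gripper_width: 0.004
F [2.31 0.44 5.1 ] sd 0.39 z 49.3 t 12.8
```

```bash
python3 -m creep '[[0,0,0.5,0,0,0,0],[0,0,0.5,0,0,0,0],[0,0,0,0,0,0,0],[0,0,0,0,0,0,0],[0,0,0,0,0,0,0],[0,0,0,0,0,0,0],[0,0,0,0,0,0,0],[0,0,0,0,0,0,0],[0,0,0,0,0,0,0],[0,0,0,0,0,0,0]]';python3 f.py
```

```text
time_s: 14.05
tcp_pos: [0.5298, 0.1448, 0.0485]
ee_rot: [[-0.127, 0.992, 0.001], [0.992, 0.127, 0.0], [0.0, 0.001, -1.0]]
wrist_force: [2.6, -0.2, 6.6]
gripper_width: 0.009
F [2.13 0.23 6.38] sd 0.3 z 48.49 t 14.25
```

```bash
python3 -m creep '[[0,0,0.4,0,0,0,0],[0,0,0.4,0,0,0,0],[0,0,0,0,0,0,0],[0,0,0,0,0,0,0],[0,0,0,0,0,0,0],[0,0,0,0,0,0,0],[0,0,0,0,0,0,0],[0,0,0,0,0,0,0],[0,0,0,0,0,0,0],[0,0,0,0,0,0,0]]';python3 f.py
```

```text
time_s: 15.5
tcp_pos: [0.5299, 0.1448, 0.0484]
ee_rot: [[-0.127, 0.992, 0.001], [0.992, 0.127, 0.0], [-0.0, 0.001, -1.0]]
wrist_force: [0.5, 0.0, 10.5]
gripper_width: 0.006
F [ 0.43 -0.15 10.1 ] sd 0.52 z 48.41 t 15.7
```

```bash
python3 -m creep '[[0,0,-8,0,0,0,0],[0,0,-22,0,0,0,0],[-31,0,0,0,0,0,0],[-31,0,0,0,0,0,0],[-31,0,0,0,0,0,0],[-31,0,0,0,0,0,0],[0,0,8,0,0,0,0],[0,0,8,0,0,0,0],[0,0,0,0,0,0,0],[0,0,0,0,0,0,0]]';python3 f.py
python3 - <<'E'
from h import *
c=capture("wrist")
cv2.imwrite("pics/w5.png",cv2.resize(c["color"][170:270,260:400],None,fx=5,fy=5,interpolation=2))
E
```

```text
time_s: 16.95
tcp_pos: [0.545, 0.0224, 0.0611]
ee_rot: [[-0.128, 0.992, -0.001], [0.992, 0.128, -0.0], [-0.0, -0.001, -1.0]]
wrist_force: [0.6, -0.6, 0.0]
gripper_width: 0.003
F [-0.18  0.32 -0.08] sd 0.46 z 61.4 t 17.15
```

View pics/w5.png

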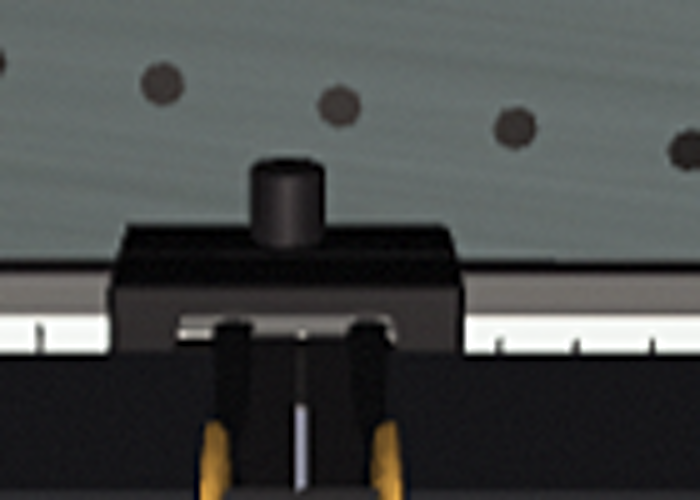

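```bash
python3 -m creep '[[-1.5,0,0,0,0,0,0],[0,0,2,0,0,0,0],[0,0,2,0,0,0,0],[0,0,1.5,0,0,0,0],[0,0,1.5,0,0,0,0],[0,0,1.5,0,0,0,0],[0,0,1.5,0,0,0,0],[0,0,0,0,0,0,0],[0,0,0,0,0,0,0],[0,0,0,0,0,0,0]]';python3 f.py
```

```text
time_s: 18.45
tcp_pos: [0.5462, 0.0203, 0.052]
ee_rot: [[-0.127, 0.992, 0.002], [0.992, 0.127, 0.0], [-0.0, 0.002, -1.0]]
wrist_force: [-0.1, -0.7, 6.0]
gripper_width: 0.003
F [-0.43 -0.82  6.16] sd 0.61 z 52.01 t 18.65
```

```bash
python3 -m creep '[[0,0,0.5,0,0,0,0],[0,0,0,0,0,0,0],[0,0,0,0,0,0,0],[0,0,0,0,0,0,0],[0,0,0,0,0,0,0],[0,0,0,0,0,0,0],[0,0,0,0,0,0,0],[0,0,0,0,0,0,0],[0,0,0,0,0,0,0],[0,0,0,0,0,0,0]]';python3 f.py
```

```text
time_s: 19.9
tcp_pos: [0.5462, 0.0203, 0.0516]
ee_rot: [[-0.127, 0.992, 0.002], [0.992, 0.127, 0.0], [-0.0, 0.002, -1.0]]
wrist_force: [-0.1, 0.0, 6.8]
gripper_width: 0.007
F [ 0.15 -0.16  6.77] sd 0.09 z 51.63 t 20.1
```

```bash
python3 -m creep '[[0,0,-5,0,0,0,0],[0,0,-5,0,0,0,0],[0,-5,0,0,0,0,0],[0,0,3,0,0,0,0],[0,0,2,0,0,0,0],[0,0,2,0,0,0,0],[0,0,1.5,0,0,0,0],[0,0,1.5,0,0,0,0],[0,0,0,0,0,0,0],[0,0,0,0,0,0,0]]';python3 f.py
```

```text
time_s: 21.35
tcp_pos: [0.54, 0.0195, 0.0509]
ee_rot: [[-0.127, 0.992, -0.001], [0.992, 0.127, -0.0], [-0.0, -0.001, -1.0]]
wrist_force: [-3.7, 0.0, 5.2]
gripper_width: 0.005
F [-3.69  0.42  4.87] sd 0.3 z 50.87 t 21.55
```

```bash
python3 -m creep '[[0,0,0.6,0,0,0,0],[0,0,0.6,0,0,0,0],[0,0,0,0,0,0,0],[0,0,0,0,0,0,0],[0,0,0,0,0,0,0],[0,0,0,0,0,0,0],[0,0,0,0,0,0,0],[0,0,0,0,0,0,0],[0,0,0,0,0,0,0],[0,0,0,0,0,0,0]]';python3 f.py
```

```text
time_s: 22.8
tcp_pos: [0.5402, 0.0195, 0.0501]
ee_rot: [[-0.127, 0.992, -0.001], [0.992, 0.127, -0.0], [-0.0, -0.001, -1.0]]
wrist_force: [-4.4, -0.0, 6.6]
gripper_width: 0.007
F [-4.59 -0.03  7.36] sd 0.38 z 50.12 t 23.0
```

```bash
python3 -m creep '[[0,0,0.6,0,0,0,0],[0,0,0,0,0,0,0],[0,0,0,0,0,0,0],[0,0,0,0,0,0,0],[0,0,0,0,0,0,0],[0,0,0,0,0,0,0],[0,0,0,0,0,0,0],[0,0,0,0,0,0,0],[0,0,0,0,0,0,0],[0,0,0,0,0,0,0]]';python3 f.py
```

```text
time_s: 24.25
tcp_pos: [0.5402, 0.0195, 0.0498]
ee_rot: [[-0.127, 0.992, -0.0], [0.992, 0.127, -0.0], [-0.0, -0.001, -1.0]]
wrist_force: [-5.7, -0.3, 10.0]
gripper_width: -0.0
F [-5.27  0.63  9.03] sd 0.58 z 49.75 t 24.45
```

```bash
python3 -m creep '[[0,0,-8,0,0,0,0],[0,0,-22,0,0,0,0],[-29.5,0,0,0,0,0,0],[-29.5,0,0,0,0,0,0],[-29.5,0,0,0,0,0,0],[-29.5,0,0,0,0,0,0],[0,0,8,0,0,0,0],[0,0,8,0,0,0,0],[0,0,0,0,0,0,0],[0,0,0,0,0,0,0]]'
python3 - <<'E'
from h import *
c=capture("wrist"); print(sense()["tcp_pos"],sense()["wrist_force"])
cv2.imwrite("pics/w6.png",cv2.resize(c["color"][170:270,260:400],None,fx=5,fy=5,interpolation=2))
E
```

```text
time_s: 25.7
tcp_pos: [0.5557, -0.0967, 0.063]
ee_rot: [[-0.128, 0.992, 0.0], [0.992, 0.128, -0.0], [-0.0, 0.0, -1.0]]
wrist_force: [-0.2, -0.4, 0.5]
gripper_width: 0.002
[ 0.55580767 -0.09680005  0.06322415] [-0.19597969  0.188615    0.31352813]
```

View pics/w6.png

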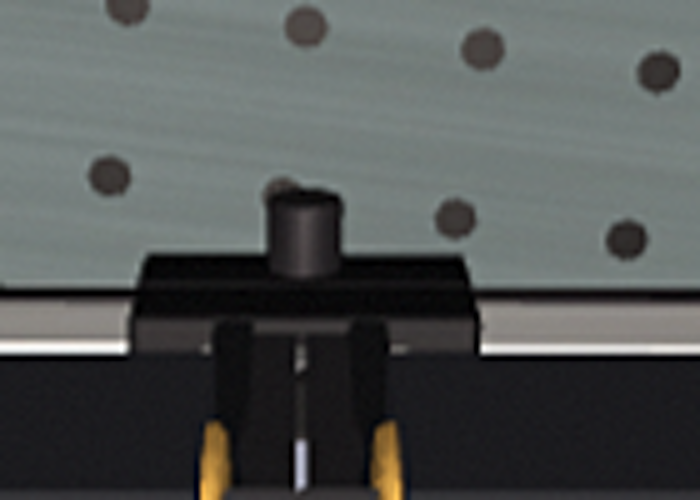

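```bash
python3 -m creep '[[0,0,2,0,0,0,0],[0,0,2,0,0,0,0],[0,0,2,0,0,0,0],[0,0,1.5,0,0,0,0],[0,0,1.5,0,0,0,0],[0,0,1.5,0,0,0,0],[0,0,1.5,0,0,0,0],[0,0,0,0,0,0,0],[0,0,0,0,0,0,0],[0,0,0,0,0,0,0]]';python3 f.py
```

```text
time_s: 27.0
tcp_pos: [0.5562, -0.0974, 0.0514]
ee_rot: [[-0.127, 0.992, 0.001], [0.992, 0.127, 0.0], [-0.0, 0.001, -1.0]]
wrist_force: [0.8, 2.3, 4.6]
gripper_width: 0.004
F [1.21 1.81 5.36] sd 0.72 z 51.36 t 27.2
```

```bash
python3 -m creep '[[0,0,0.6,0,0,0,0],[0,0,0.6,0,0,0,0],[0,0,0,0,0,0,0],[0,0,0,0,0,0,0],[0,0,0,0,0,0,0],[0,0,0,0,0,0,0],[0,0,0,0,0,0,0],[0,0,0,0,0,0,0],[0,0,0,0,0,0,0],[0,0,0,0,0,0,0]]';python3 f.py
```

```text
time_s: 28.45
tcp_pos: [0.5562, -0.0974, 0.0505]
ee_rot: [[-0.127, 0.992, 0.002], [0.992, 0.127, -0.0], [-0.0, 0.002, -1.0]]
wrist_force: [2.0, 1.7, 6.5]
gripper_width: 0.003
F [1.39 2.1  6.61] sd 0.12 z 50.48 t 28.65
```

```bash
python3 -m creep '[[0,0,0.6,0,0,0,0],[0,0,0.6,0,0,0,0],[0,0,0,0,0,0,0],[0,0,0,0,0,0,0],[0,0,0,0,0,0,0],[0,0,0,0,0,0,0],[0,0,0,0,0,0,0],[0,0,0,0,0,0,0],[0,0,0,0,0,0,0],[0,0,0,0,0,0,0]]';python3 f.py
```

```text
time_s: 29.9
tcp_pos: [0.5564, -0.0974, 0.0497]
ee_rot: [[-0.128, 0.992, 0.002], [0.992, 0.128, -0.0], [-0.0, 0.002, -1.0]]
wrist_force: [0.7, 2.4, 9.0]
gripper_width: 0.007
F [0.23 2.49 9.12] sd 0.23 z 49.74 t 30.1
```

```bash
python3 -m creep '[[0,0,-8,0,0,0,0],[0,0,-40,0,0,0,0],[0,0,-40,0,0,0,0.5],[40.4,13.5,0,0,0,0,1],[40.4,13.5,0,0,0,0,1],[40.4,13.5,0,0,0,0,1],[40.4,13.5,0,0,0,0,1],[40.4,13.5,0,0,0,0,1],[40.4,13.5,0,0,0,0,1],[0,0,0,0,0,0,1]]'
python3 - <<'E'
from h import *
c=capture("wrist"); s=sense(); T=np.array(s["tcp_pos"]); E=np.array(s["ee_rot"]); print(T,s["wrist_force"])
X=np.array([.6057,.1535,.046]); print("to go",(X-T)@E*1000)
for k in "tower_a","seat_a","leaf_a": print(k,[(np.round(r["xy"]).tolist(),round(r["p"],2)) for r in find_in("wrist",k)[:3]])
u=E[:,1]; tc=np.array([.6057,.1535,.078]); print("pred towertop",proj(c,tc),"seat",proj(c,tc-.072*u-[0,0,.03]))
cv2.imwrite("pics/w7.png",c["color"][120:400,120:520])
E
```

```text
time_s: 31.35
tcp_pos: [0.6037, 0.1548, 0.1345]
ee_rot: [[-0.129, 0.992, -0.005], [0.992, 0.129, -0.002], [-0.001, -0.005, -1.0]]
wrist_force: [-0.5, 0.3, -0.7]
gripper_width: 0.832
[0.60338713 0.15340062 0.13465302] [-0.59123308 -0.46768099 -0.60952172]
to go [-7.02060314e-02  2.77025556e+00  8.86399310e+01]
tower_a [([28.0, 173.0], 0.95), ([160.0, 171.0], 0.83), ([67.0, 9.0], 0.82)]
seat_a [([161.0, 171.0], 0.89), ([22.0, 171.0], 0.86), ([72.0, 12.0], 0.75)]
leaf_a [([320.0, 155.0], 0.85), ([4.0, 191.0], 0.67), ([146.0, 152.0], 0.66)]
pred towertop [319.04174815 224.62644209] seat [319.34676377 119.00376022]
```

View pics/w7.png

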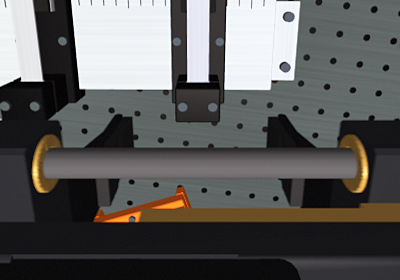

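```bash
python3 -m creep '[[0,2,15,0,0,0,1],[0,0,20,0,0,0,1],[0,0,20,0,0,0,1],[0,0,15,0,0,0,1],[0,0,10,0,0,0,1],[0,0,8,0,0,0,1],[0,0,0,0,0,0,0],[0,0,0,0,0,0,0],[0,0,0,0,0,0,0],[0,0,0,0,0,0,0]]';python3 f.py
```

```text
time_s: 32.8
tcp_pos: [0.6072, 0.1537, 0.0491]
ee_rot: [[-0.127, 0.992, 0.001], [0.992, 0.127, 0.0], [0.0, 0.001, -1.0]]
wrist_force: [0.2, -0.4, 0.7]
gripper_width: 0.631
F [-0.01  0.31 -0.12] sd 0.84 z 48.92 t 33.0
```

```bash
python3 -m creep '[[0,0,2,0,0,0,0],[0,0,0,0,0,0,0],[0,0,0,0,0,0,0],[0,0,0,0,0,0,0],[0,0,0,0,0,0,0],[0,0,0,0,0,0,0],[0,0,0,0,0,0,0],[0,0,0,0,0,0,0],[0,0,0,0,0,0,0],[0,0,0,0,0,0,0]]'
```

```text
time_s: 34.25
tcp_pos: [0.6073, 0.1537, 0.0475]
ee_rot: [[-0.127, 0.992, 0.001], [0.992, 0.127, 0.0], [0.0, 0.001, -1.0]]
wrist_force: [-2.3, 0.5, 5.3]
gripper_width: 0.366
```

```bash
python3 -m creep '[[0,0,-2,0,0,0,0],[0,0,-4,0,0,0,0],[0,0,-6,0,0,0,0],[0,0,-10,0,0,0,0],[0,0,-16,0,0,0,0],[0,0,-20,0,0,0,0],[0,0,-20,0,0,0,0],[0,0,-20,0,0,0,0],[0,0,-12,0,0,0,0],[0,0,0,0,0,0,0]]';python3 f.py
python3 - <<'E'
from h import *
c=capture("scene"); cv2.imwrite("pics/s8.png",cv2.resize(c["color"][120:290,220:460],None,fx=3,fy=3,interpolation=2))
E
```

```text
time_s: 35.5
tcp_pos: [0.6076, 0.1538, 0.1582]
ee_rot: [[-0.127, 0.992, 0.003], [0.992, 0.127, 0.001], [0.001, 0.003, -1.0]]
wrist_force: [0.1, -0.6, -2.6]
gripper_width: 0.366
F [-0.16 -0.39 -2.9 ] sd 0.28 z 156.49 t 35.7
```

View pics/s8.png

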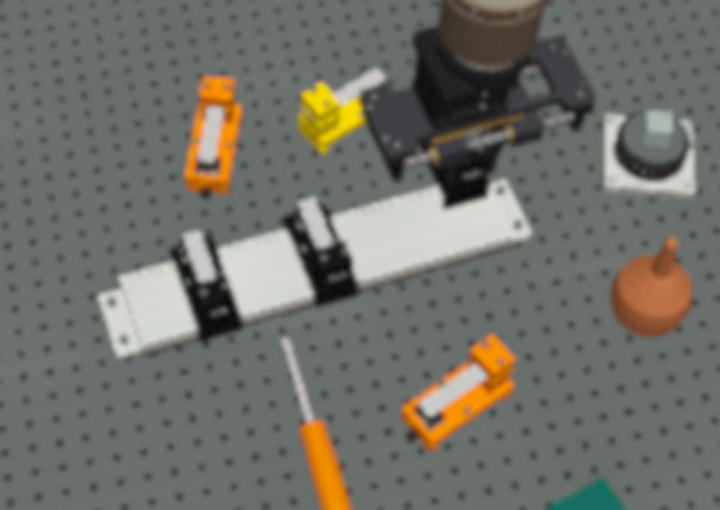

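```bash
python3 -m creep '[[-25,-8.5,0,0,0,0,0],[-43,-15,0,0,0,0,0],[-50,-17,0,0,0,0,0],[-52,-18,0,0,0,0,0],[-52,-18,0,0,0,0,0],[-52,-18,0,0,0,0,0],[-52,-18,0,0,0,0,0],[-52,-18,0,0,0,0,0],[-52,-18,0,0,0,0,0],[-48,-15,0,0,0,0,0]]'; python3 -m creep '[[-27,-9,0,0,0,0,0],[-14,-5,0,0,0,0,0],[0,0,5,0,0,0,0],[0,0,10,0,0,0,0],[0,0,15,0,0,0,0],[0,0,10,0,0,0,0],[0,0,5,0,0,0,0],[0,0,0,0,0,0,0],[0,0,0,0,0,0,0],[0,0,0,0,0,0,0]]'
python3 - <<'E'
from h import *
s=sense(); T=np.array(s["tcp_pos"]); E=np.array(s["ee_rot"]); print(T,s["gripper_width"],s["wrist_force"])
c=capture("scene"); a=cv2.resize(c["color"][120:260,120:280],None,fx=2.5,fy=2.5,interpolation=2)
d=capture("wrist")["color"]; 
cv2.imwrite("pics/p9.png",np.hstack([a,cv2.resize(d,(384,350)) if 0 else cv2.resize(d[0:350,120:504],(384,350))]))
E
```

```text
time_s: 37.0
tcp_pos: [0.5038, -0.3436, 0.1564]
ee_rot: [[-0.126, 0.992, -0.001], [0.992, 0.126, 0.0], [0.0, -0.001, -1.0]]
wrist_force: [1.4, 0.1, -3.8]
gripper_width: 0.369
time_s: 38.25
tcp_pos: [0.4971, -0.384, 0.1122]
ee_rot: [[-0.127, 0.992, 0.001], [0.992, 0.127, -0.0], [-0.001, 0.001, -1.0]]
wrist_force: [0.1, 0.2, -2.9]
gripper_width: 0.366
[ 0.4971375  -0.38400119  0.11219999] 0.3663796746949729 [ 0.05334065  0.18375671 -2.88776896]
```

View pics/p9.png

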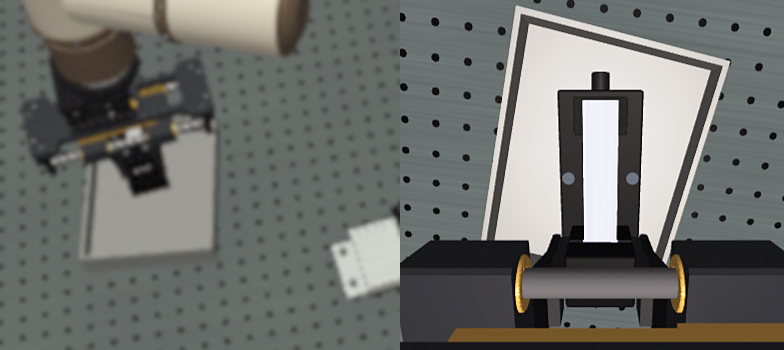

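Run:
```python
from h import *
c=capture("wrist"); s=sense(); T=np.array(s["tcp_pos"]); E=np.array(s["ee_rot"]); o=T-.036*E[:,1]
p=[onz(c,q,.03) for q in [(238,10),(450,62),(205,235)]]; print(np.round(p,3).tolist(),"carrier",np.round(o,3))
a,b,_=p; y=(a-b)/np.linalg.norm(a-b); x=np.array([-y[1],y[0],0]); x=x*np.sign(x[0]); m=(a+b)/2+.095*x; print("tray centre",np.round(m,3),"rel",np.round([(o-m)@x,(o-m)@y],3),"w",np.linalg.norm(a-b))
```

```text
[[0.365, -0.457, 0.03], [0.378, -0.309, 0.03], [0.528, -0.473, 0.03]] carrier [ 0.461 -0.388  0.112]
tray centre [ 0.466 -0.392  0.03 ] rel [-0.005 -0.003] w 0.14830535387278226
```

```bash
python3 -m creep '[[0,0,6,0,0,0,0],[0,0,12,0,0,0,0],[0,0,15,0,0,0,0],[0,0,15,0,0,0,0],[0,0,10,0,0,0,0],[0,0,6,0,0,0,0],[0,0,4,0,0,0,0],[0,0,0,0,0,0,0],[0,0,0,0,0,0,0],[0,0,0,0,0,0,0]]';python3 f.py
```

```text
time_s: 39.65
tcp_pos: [0.4971, -0.3839, 0.0441]
ee_rot: [[-0.127, 0.992, 0.001], [0.992, 0.127, -0.0], [-0.001, 0.001, -1.0]]
wrist_force: [-0.3, 0.7, -3.3]
gripper_width: 0.363
F [ 0.11  0.11 -3.13] sd 0.39 z 43.99 t 39.85
```

```bash
python3 -m creep '[[0,0,0.5,0,0,0,0],[0,0,0.5,0,0,0,0],[0,0,0.5,0,0,0,0],[0,0,0.5,0,0,0,0],[0,0,0.5,0,0,0,0],[0,0,0.5,0,0,0,0],[0,0,0.4,0,0,0,0],[0,0,0.3,0,0,0,0],[0,0,0,0,0,0,0],[0,0,0,0,0,0,0]]';python3 f.py
```

```text
time_s: 41.1
tcp_pos: [0.4969, -0.3838, 0.04]
ee_rot: [[-0.127, 0.992, 0.0], [0.992, 0.127, -0.0], [-0.0, 0.0, -1.0]]
wrist_force: [-0.1, -0.8, -2.7]
gripper_width: 0.362
F [ 0.12 -0.3  -2.93] sd 0.27 z 39.97 t 41.3
```

Not yet touching; creep on.

```bash
python3 -m creep '[[0,0,0.2,0,0,0,0],[0,0,0.2,0,0,0,0],[0,0,0.2,0,0,0,0],[0,0,0.2,0,0,0,0],[0,0,0.2,0,0,0,0],[0,0,0,0,0,0,0],[0,0,0,0,0,0,0],[0,0,0,0,0,0,0],[0,0,0,0,0,0,0],[0,0,0,0,0,0,0]]';python3 f.py
```

```text
time_s: 42.55
tcp_pos: [0.4969, -0.3838, 0.0395]
ee_rot: [[-0.127, 0.992, 0.0], [0.992, 0.127, -0.0], [-0.0, 0.0, -1.0]]
wrist_force: [-1.7, 2.3, 4.8]
gripper_width: 0.364
F [-1.75  2.53  5.  ] sd 0.25 z 39.49 t 42.75
```

```bash
python3 -m creep '[[0,0,-0.5,0,0,0,0],[0,0,0,0,0,0,0.45],[0,0,0,0,0,0,0.55],[0,0,0,0,0,0,0.6],[0,0,0,0,0,0,0.6],[0,0,0,0,0,0,0.6],[0,0,0,0,0,0,0.6],[0,0,0,0,0,0,0.6],[0,0,0,0,0,0,0.6],[0,0,0,0,0,0,0.6]]';python3 f.py
```

```text
time_s: 44.0
tcp_pos: [0.4969, -0.3838, 0.0395]
ee_rot: [[-0.127, 0.992, 0.0], [0.992, 0.127, -0.0], [-0.0, 0.0, -1.0]]
wrist_force: [0.1, -0.4, 0.8]
gripper_width: 0.597
F [ 0.06 -0.09  0.16] sd 0.4 z 39.47 t 44.2
```

```bash
python3 -m creep '[[0,0,-4,0,0,0,0.6],[0,0,-8,0,0,0,0.6],[0,0,-15,0,0,0,0.6],[0,0,-25,0,0,0,0.6],[0,0,-30,0,0,0,0.6],[0,0,-30,0,0,0,0.6],[0,0,-30,0,0,0,0.6],[0,0,-30,0,0,0,0.6],[0,-30,0,0,0,0,0.6],[0,0,0,0,0,0,0.6]]';python3 - <<'E'
from h import *
s=sense(); print(s["time_s"],s["tcp_pos"],s["wrist_force"])
d=capture("wrist")["color"]; c=capture("scene")["color"]
cv2.imwrite("pics/end.png",np.hstack([cv2.resize(c[100:300,120:480],(480,267)),cv2.resize(d[0:267,160:480],(320,267))]))
E
```

```text
time_s: 45.45
tcp_pos: [0.4659, -0.3878, 0.2135]
ee_rot: [[-0.126, 0.992, 0.002], [0.992, 0.126, -0.001], [-0.001, 0.002, -1.0]]
wrist_force: [0.7, 0.1, -0.3]
gripper_width: 0.595
45.45 [ 0.46593627 -0.38775175  0.21347778] [ 0.66507243  0.05806412 -0.32612271]
```

Run:
```python
from h import *
for n in "scene","side","wrist":
    c=capture(n)
    for k,z in [("carrier_a",.03 if n!="x" else 0),("tray",.02),("seat_a",.04)]:
        print(n,k,[(np.round(onz(c,r["xy"],z),3)[:2].tolist(),round(r["p"],2)) for r in find_in(n,k)[:6]])
# dark blob in front of fingers in wrist view vs prediction of plate front corners when standing in tray
c=capture("wrist"); g=c["color"].max(2)
o=np.array([.4969,-.3838,0])-.036*np.array([.992,.127,0]); u=np.array([.992,.127,0]); v=np.array([-.127,.992,0])
for s in (-1,1): print("pred plate front corner",np.round(proj(c,o-.049*u+s*.022*v+[0,0,.028])))
r=proj(c,o-.049*u+[0,0,.028]); y=int(r[1]); 
for dy in (-12,-4,4,10): print(dy,"dark cols",np.where(g[y+dy,200:440]<75)[0][[0,-1]]+200 if (g[y+dy,200:440]<75).any() else None)
```

```text
scene carrier_a [([0.612, -0.094], 0.93), ([0.762, 0.12], 0.87), ([0.42, 0.091], 0.84), ([0.424, -0.06], 0.7), ([0.58, 0.03], 0.66), ([0.468, -0.385], 0.66)]
scene tray [([0.485, -0.399], 0.77)]
scene seat_a [([0.444, -0.058], 0.8), ([0.607, -0.094], 0.78), ([0.432, 0.082], 0.76), ([0.781, 0.125], 0.76), ([0.61, 0.015], 0.71), ([0.475, -0.38], 0.71)]
side carrier_a [([0.759, 0.126], 0.91), ([0.6, -0.103], 0.79), ([0.421, -0.038], 0.78), ([0.406, 0.096], 0.76), ([0.466, -0.394], 0.75)]
side tray [([0.445, -0.369], 0.64)]
side seat_a [([0.748, 0.121], 0.91), ([0.416, -0.04], 0.89), ([0.584, 0.035], 0.85), ([0.464, -0.37], 0.78), ([0.406, 0.096], 0.76), ([0.602, -0.094], 0.57)]
wrist carrier_a [([0.461, -0.387], 0.89), ([0.437, -0.068], 0.56), ([0.453, -0.391], 0.55)]
wrist tray [([0.457, -0.414], 0.56), ([0.461, -0.389], 0.41)]
wrist seat_a [([0.452, -0.388], 0.66), ([0.46, -0.39], 0.6), ([0.44, -0.072], 0.59)]
pred plate front corner [299. 132.]
pred plate front corner [342. 132.]
-12 dark cols [259 400]
-4 dark cols [202 407]
4 dark cols [256 396]
10 dark cols [255 394]
```

```bash
python3 -c "
from station import finish_job,sense
print(sense()['time_s']); print(finish_job())"
```

```text
46.2
the job is handed in; nothing more can be done
None
```

I pressed all three leaves onto their seats, left to right, then moved the left carrier, which has the slack leaf, into the repair tray. I handed the job in at 46.2 s.

**Stiffness:**

| Carrier | Just before the stop | Stiffness before the stop | Highest averaged force |
|---|---|---|---|
| Left | 2.5 N at about 7.6 mm sink | about 0.3 N/mm | 10.1 N |
| Middle | 4.9 N at about 9 mm sink | about 0.55 N/mm | 9.0 N |
| Right | 5.4 N at about 8.6 mm sink | about 0.6 N/mm | 9.1 N |

- **Uneven pressing points:** I pressed the left leaf about 4–5 mm further in than the others, which makes a leaf feel stiffer, yet it was still the softest. My first press on the middle leaf was also too far in, so I pressed that one twice. At that same place it took 6.2 N where the left took about 2.7 N.
- **Force limit:** The highest single reading was 10.5 N. I read the force only at the end of each step, so brief peaks in between were not recorded.

**Placing:** The carrier weighs about 0.29 kg. It met the tray floor gently, with the wrist force rising by about 8 N. The force read about zero after I let go.

**Last checks:**
- The trained networks found the carrier at about (0.461, −0.389), near the tray's centre. The other two were still on the rail, within their usual scatter.
- A last check of the carrier's outline in the wrist picture told me nothing, because the dark areas ran together.
- I had used up the picture views, so I did not look at the final scene. That the carrier stands upright rests on the touch-down height, the zero force after release and the network positions.

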